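Clear the spanner and hold the socket case open

TASK

Take the spanner off the lid of the socket case and hang it by its ring on the hook of the stand, so that it hangs there freely. Then lift the lid, which falls shut if let go, to 45 degrees and hold it still there: finish while the gripper is still holding the lid open. Leave the spray can, the jar and the small socket where they stand.

Things in the scene. Friction and masses are not known exactly. Their poses are not given: they have to be found in the camera images.
- spanner: Steel combination spanner, 161 mm long, about 0.12 kg, flat on the shut lid at the start. Origin: on its underside at mid-shank, near its balance point; x along the shank to the ring, z up. Shank 12 mm wide, 2.5 to 9.5 mm above the underside, bare for x -45 to 45 mm. Ring (x 48 to 82 mm): outside 35, hole 23, 12 mm thick. Open jaw (x -79 to -47 mm): 29 mm wide, 12 mm thick.
- spanner_eye (a point): Centre of the hole of the spanner's ring, 65 mm along the spanner's x axis from its origin and 6 mm above its underside. Axes as the spanner's.
- stand: Fixed dark steel hook stand: foot 110 x 110 x 14 mm, post 16 mm thick, 250 mm high. Origin: under the centre of the foot. A round 8 mm rod leaves the post at 200 mm height along the stand's -x axis (roughly towards the robot), runs level for 75 mm, then turns straight up; its round end is 240 mm above the bench. Place and yaw vary.
- hook_bend (a point): Bend of the hook on the rod's centre line, 200 mm high; the upright tip ends 40 mm above it, the level arm runs 75 mm along +x to the post. Axes as the stand's. A spanner held level, ring lowered over the tip, shank pointing away from the post, swings down when let go and hangs from the arm by its ring, the centre of its hole about 7 mm below the arm's centre line.
- case: Fixed dark grey steel socket case, 170 mm deep (x), 280 mm wide (y), 85 mm high, with a flat hinged lid. Origin: under the centre of its floor. Its -x side, the lid's handle side, faces roughly towards the robot. Place and yaw vary; it may stand left or right of the stand.
- lid (a joint): Opening angle of the lid, rad: 0 shut, 0.785 = 45 degrees, stop at 1.75. A 6 mm plate, 170 x 280 mm, 0.6 kg with its handle, top 91.5 mm above the bench when shut, hinged along the case's far (+x) upper edge. Almost no hinge friction: let go below about 85 degrees it falls shut.
- lid_hinge (a point): Middle of the lid's hinge line, which runs along the case's y axis, 88.5 mm above the bench. Axes as the lid's.
- lid_handle (a point): Middle of the lid's handle, a round 12 mm bar parallel to the hinge line, 220 mm from it, level with the lid plate (88.5 mm above the bench when shut), bare for 49 mm either side. Two arms join it to the lid's front edge, leaving a 44 mm gap. It can turn between finger pads as the lid swings. Axes as the lid's: x towards the hinge, y along the bar, z out of the lid's upper face.
- spray: Bystander: spray can, 56 mm across, 150 mm high, beyond the work. Origin under its centre.
- jar: Bystander: closed glass jar, 64 mm across, 80 mm high, beyond the work. Origin under its centre.
- socket: Bystander: steel socket standing on the bench nearer the robot, 28 mm across, 38 mm high. Origin under its centre.
Things that resemble listed ones, but are neither listed nor needed, are in the scene too. There is more than one size of the spanner; the one meant has the size given above. There is more than one size of the stand; the job needs the smaller.

How it is judged (in metres and radians):
On the way:
1. the spanner hangs freely by its ring from the hook, let go (x of spanner_eye in the frame of stand between -0.095 and 0 m and y of spanner_eye in the frame of stand between -0.02 and 0.02 m and z of spanner_eye in the frame of stand between 0.18 and 0.215 m and angle between spanner's own x axis and vertical below 0.5 rad and contact force between spanner and stand above 0.3 N and contact force between spanner and the fingers below 0.05 N), for 0.3 s.
At the end, for the whole second after the job is handed in: The lid stands still at 45 degrees (within 5), carried by the fingers alone (over 1 N on it); the spanner hangs by its ring from the hook, ring up, within 29 degrees of upright, fingers off it; spray can, jar and small socket are within 25 mm of their starts (value of joint lid between 0.698 and 0.873 rad and velocity of joint lid between -0.05 and 0.05 rad/s and contact force between the fingers and lid above 1 N and contact force between each of spray, jar, socket, spanner and lid below 0.05 N and x of spanner_eye in the frame of stand between -0.095 and 0 m and y of spanner_eye in the frame of stand between -0.02 and 0.02 m and z of spanner_eye in the frame of stand between 0.18 and 0.215 m and angle between spanner's own x axis and vertical below 0.5 rad and contact force between spanner and the fingers below 0.05 N and distance of each of spray, jar, socket from where it was at the start of the episode below 0.025 m); the arm keeps its last pose, push and grip.
It fails at once if the lid is lifted with the spanner still on it (value of joint lid above 0.15 rad and contact force between spanner and lid above 0.1 N).
It fails at once if a bystander is knocked over or shoved away (distance of any of spray, jar, socket from where it was at the start of the episode above 0.04 m).
It also fails if it takes over 67 s, if anything falls off the work surface, if the arm or the gripper's body presses on something with over 40 N, if the wrist force passes 120 N, or if a joint passes its speed limit or range.

ROBOT

A 6-joint arm with a two-finger parallel gripper is mounted at the origin on the work surface. World frame = base frame: x ahead of the robot, y to its left, z up, the work surface at z = 0. Lengths are in m, angles in degrees, forces in N, time in s.
With the tool pointing down it reaches from about 0.275 to 0.975 m from the base axis. Payload 8.4 kg.
Tool frame: the origin (TCP) lies midway between the tips of the shut fingers; the grasp point (between the pads) lies 19 mm behind it; z points along the fingers, y is the line along which they close (so a half turn about z gives the same grasp; the last joint's range is limited). The gripper opens to 92 mm and grips with 3 to 60 N. Pads are 20 mm wide; open, the fingers measure 128 mm over their backs; the gripper's body (75 mm by 189 mm) begins 69 mm behind the grasp point.
Start: joints at [65.925, 20.225, 93.587, -0, 66.188, -0.138], TCP at [0.254, 0.571, 0.215] pointing down, gripper open.
Joint ranges: [-150.9, 150.9], [-52.94, 120.26], [3.33, 152.33], [-74.26, 254.26], [0, 154.13], [-172.89, 172.89]. Speed limits (degrees/s): [127.2, 127.2, 159.86, 180, 180, 180].

INTERFACE

Orientations are given as a 3x3 rotation matrix whose columns are the frame's x, y, z axes.
In Python, from station import ctrl gives the robot as it stands.
- The arm moves only by the tool move_arm, never from a script. Its argument "steps" is a list of rows, each a list of 6 numbers: the shift along the tool's x, y, z in cm, then the turn, a rotation vector about the tool's x, y, z in degrees. In form: [[tx, ty, tz, rx, ry, rz], ...]. A call has 1 to 20 rows; each row shifts and turns the commanded pose from where the row before left it, along the tool's axes as they then stand; what a row does not reach is not made up. A row lasts 1/8 s, in which the tool goes at most 62.5 mm and 10.7 degrees, less where a joint would pass 70% of its speed; a pose out of reach is approached as far as the arm can. A call is refused whole if a number of a shift passes 6.25 or a number of a turn 10.7, either way. A call with a gripper value outside its range is refused whole. "grip" is the finger opening in cm, from 0 to 9.19, set as the call begins (left out, the last holds). The fingers move at their own pace and stop on an object; the grip force is fixed at half the most. Time passes only in rows, so rows that do not move let the fingers close. It gives the time, the measured TCP pose, the force, the opening and the grip force at its end, in the units of the state.
- ctrl.sense(): the state, without advancing time (a new reading comes with each control period).
- ctrl.grab_frame(name): name is "scene" or "top" or "wrist"; returns (picture, depth): 384x512x3 uint8, red, green, blue; 384x512 float32, m along the optical axis (not along the pixel's ray), 0 where there is no reading.
- ctrl.camera_info(name): a dict with "mtx" (3x3 intrinsics, pixels), "cam_to_world" (4x4, takes a point from camera to world coordinates); the wrist camera has in their place "hand_eye" (4x4, takes a point from camera to tool coordinates, whose origin is the TCP and whose axes are the flange's). Camera axes: x right, y down, z forward; pixel columns grow to the right and rows downward; lengths in m; the calibration is good to about 2 mm. A picture is of the moment at which its call begins: read the wrist's pose just before it. camera_info takes no time and is no camera call.
- ctrl.job_done(): hands the job in; it is judged then, once.
Trained networks look in the newest picture that a camera, given by its name, has taken for a name from the list of things; names that differ only in an ending like _2 or _b are one class to them, and where a whole thing is asked for, a point or a joint stands for the part that bears it (a point fixed in the world has none). Each returns a list of dicts, best first, with "score" (0 to 1); they miss things now and then, are a little off and sometimes report something else, mostly with a low value. They report only what shows in the picture. A call takes as long as a camera call. They do not tell look-alikes from the thing itself.
- ctrl.boxes_of(camera, query): "uv" ([column, row] in pixels, amid what is visible of it).
- ctrl.masks_of(camera, query): "region" (384x512 bool, what is visible of it) and "uv" ([column, row] in pixels, amid what is visible of it).
- ctrl.place_of(camera, query): "uv" ([column, row] in pixels: a listed point, or the origin of a listed thing).
The state is a dict: "time_s": time; "qpos": joint angles; "qvel": joint speeds; "joint_torque": joint torques, N m; "ee_pos": TCP position; "tcp_rot": TCP orientation; "force": force on the tool from outside, world axes, zero at the start; "wrist_torque": the same for the moment, N m; "width": opening from 0.0 (shut) to 1.0 (fully open); "gripper_force": force on a finger pad.
Only numpy, scipy, OpenCV 4.12 (cv2) and the standard library are available. Lean on these libraries where they do the work, as an engineer would, in place of code of your own. Each camera call takes 0.05 s, during which the arm holds its last target. There are 200 camera calls.

## Working session

There is one attempt and no reset: what is moved stays moved. The work goes in short steps, Python scripts to look and compute and a tool call to move; the robot and the scene stay as the last step left them, time stands still between calls to the robot, and variables do not carry over. Pictures are saved under pics/ and viewed, at most 10 in all, crops included, and the job is handed in when it is done.

Besides the shell and the picture viewer there is one more tool, called after "Request:" as name(argument=value, ...) on one line, values as JSON. move_arm: Moves the arm, as the interface text tells. Its arguments: {"type":"object","properties":{"steps":{"type":"array"},"grip":{"type":"number"}},"required":["steps"]}

```bash
mkdir -p pics; ls
cat > h.py <<'E'
import numpy as np,cv2
from station import ctrl
def cam(n):
    s=ctrl.sense(); p,d=ctrl.grab_frame(n); c=ctrl.camera_info(n)
    if n=='wrist':
        T=np.eye(4);T[:3,:3]=s['tcp_rot'];T[:3,3]=s['ee_pos'];M=T@np.array(c['hand_eye'])
    else: M=np.array(c['cam_to_world'])
    return p,d,np.array(c['mtx']),M
def cloud(d,K,M):
    v,u=np.mgrid[:d.shape[0],:d.shape[1]]
    P=np.stack([(u-K[0,2])/K[0,0]*d,(v-K[1,2])/K[1,1]*d,d],-1)
    P=P@M[:3,:3].T+M[:3,3]; P[d==0]=np.nan
    return P
def ray(uv,z,K,M):
    r=M[:3,:3]@np.linalg.solve(K,[uv[0],uv[1],1.]); o=M[:3,3]
    return o+r*(z-o[2])/r[2]
def save(n,p): cv2.imwrite('pics/'+n+'.png',p[:,:,::-1])
E
python3 - <<'E'
from h import *
np.set_printoptions(precision=3,suppress=True)
print(ctrl.sense())
ims=[]
for n in ['top','scene']:
    p,d,K,M=cam(n); ims.append(p); P=cloud(d,K,M)
    np.savez('pics/'+n,p=p,d=d,K=K,M=M)
    print(n,M[:3,3],M[:3,2])
    for q in ['spanner','spanner_eye','stand','hook_bend','case','lid_handle','lid_hinge','spray','jar','socket']:
        for r in ctrl.place_of(n,q):
            u=np.array(r['uv']); i=np.clip(np.round(u).astype(int),0,[511,383]); print(q,round(r['score'],2),u,P[i[1],i[0]])
save('a',cv2.resize(np.vstack(ims),(450,600)) if 0 else np.hstack([cv2.resize(i,(400,300)) for i in ims]))
save('top',cv2.resize(ims[0],(800,600)))
E
```

```text
pics
{'time_s': 0.0, 'qpos': array([65.925, 20.263, 93.629,  0.   , 66.187, -0.139]), 'qvel': array([ 0.102, -0.012,  0.029, -0.081, -0.034, -0.005]), 'joint_torque': array([ -0.001, -59.385, -33.42 ,   0.07 ,   0.024,  -0.   ]), 'ee_pos': array([0.253, 0.571, 0.214]), 'tcp_rot': array([[-0.914,  0.406, -0.001],
       [ 0.406,  0.914, -0.001],
       [ 0.   , -0.001, -1.   ]]), 'force': array([-0.734,  0.044, -0.314]), 'wrist_torque': array([-0.036, -0.04 ,  0.013]), 'gripper_force': 0.0, 'width': 0.9991181083528491}
top [ 0.473 -0.031  1.503] [ 0.086  0.014 -0.996]
spanner 0.75 [319.1 198.8] [ 0.601 -0.196  0.099]
spanner 0.63 [160.1 138.6] [0.789 0.301 0.014]
spanner 0.62 [380.4 287.9] [ 0.338 -0.397  0.016]
spanner_eye 0.77 [383.8 317.6] [ 0.246 -0.412  0.003]
spanner_eye 0.72 [341.4 194. ] [ 0.618 -0.262  0.091]
spanner_eye 0.68 [165.4 162.5] [0.718 0.285 0.001]
stand 0.66 [135.1 244.4] [0.455 0.354 0.057]
stand 0.63 [198.6 207.2] [0.574 0.167 0.034]
hook_bend 0.72 [184.5 229.6] [ 0.502  0.217 -0.004]
hook_bend 0.66 [106.4 288.4] [0.348 0.354 0.309]
case 0.78 [318.7 202.1] [ 0.5
[... 305 characters left out ...]
013]
spanner 0.91 [232.  116.6] [ 0.355 -0.39   0.013]
spanner 0.71 [208.8 174.8] [ 0.602 -0.192  0.096]
spanner_eye 0.82 [300.6 333.9] [ 0.707  0.286 -0.004]
spanner_eye 0.62 [251.2  96.7] [ 0.241 -0.423  0.008]
spanner_eye 0.55 [186.1 164.6] [ 0.625 -0.27   0.09 ]
stand 0.78 [390.3 291.4] [0.469 0.364 0.025]
stand 0.58 [305.3 274.7] [0.591 0.184 0.013]
hook_bend 0.75 [329.9 211.6] [ 0.388  0.085 -0.001]
case 0.66 [213.  192.1] [ 0.631 -0.139  0.096]
lid_handle 0.63 [244.4 150.8] [ 0.469 -0.195  0.094]
lid_hinge 0.62 [176.2 186.6] [ 0.682 -0.249  0.057]
spray 0.76 [209.9 281.6] [0.799 0.05  0.056]
jar 0.65 [187.6 251. ] [ 0.785 -0.059  0.056]
socket 0.51 [293.7 195.4] [ 0.436 -0.015  0.026]
```

View pics/top.png

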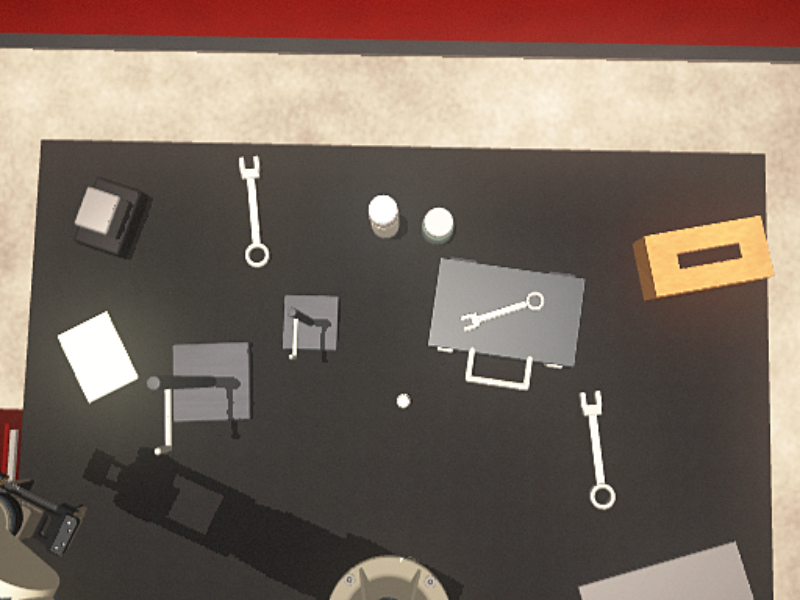

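View pics/a.png

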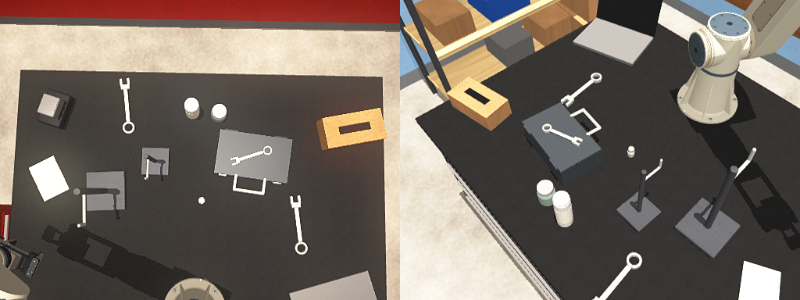

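The top view shows the spanner on the lid (ring at ~(535,300) in the 800-wide picture), the handle at ~(498,384), and the small stand at ~(310,322) with its white hook tip at ~(293,356). The socket is at (403,401). Next I measure them from depth.

Run:
```python
from h import *
np.set_printoptions(precision=4,suppress=True)
for n in ['top','scene']:
    f=np.load(f'pics/{n}.npz'); p,d,K,M=[f[k] for k in 'pdKM']; P=cloud(d,K,M)
    br=p.min(2)>175
    X,Y,Z=P[...,0],P[...,1],P[...,2]
    case=(X>.4)&(X<.72)&(Y>-.38)&(Y<-.02)
    sp=case&br&(Z>.08)&(X>.51)
    a=P[sp]; c=a.mean(0); w,v=np.linalg.eigh(np.cov(a[:,:2].T)); ax=v[:,1]; ax*=-np.sign(ax[1])
    t=(a[:,:2]-c[:2])@ax
    print(n,'spanner n',len(a),'c',c,'axis',ax,'ext',t.min(),t.max(),'mid',c[:2]+ax*(t.min()+t.max())/2,'medz',np.nanmedian(a[:,2]))
    h=case&br&(X<.50)&(Z>.05)
    a=P[h]; print('handle bbox',a.min(0),a.max(0)); 
    # lid plate rect
    l=case&(Z>.08)&~br&(X>.49)
    r=cv2.minAreaRect(P[l][:,:2].astype(np.float32)); print('lid rect',r,np.nanmedian(P[l][:,2]))
    hr=a[:,:2].astype(np.float32); print('handle rect',cv2.minAreaRect(hr))
    s=(X>.4)&(X<.72)&(Y>.1)&(Y<.27)
    ft=s&(Z>.006)&(Z<.022)
    print('foot',cv2.minAreaRect(P[ft][:,:2].astype(np.float32)),P[ft].mean(0))
    rod=s&(Z>.12)
    print('rod pts',len(P[rod]));
    a=P[rod]; a=a[np.argsort(a[:,0])]; print(a[::max(1,len(a)//25)])
    so=(X>.38)&(X<.5)&(Y>-.06)&(Y<.03)&(Z>.02); print('socket',P[so].mean(0))
    pt=p[np.isfinite(X)&s&(Z>.12)]
```

```text
top spanner n 342 c [ 0.5886 -0.18    0.0999] axis [ 0.2943 -0.9557] ext -0.12526084440135865 0.10557532146976328 mid [ 0.5857 -0.1706] medz 0.10122625665347151
handle bbox [ 0.4581 -0.2573  0.0851] [ 0.4999 -0.1367  0.1036]
lid rect ((0.5877704620361328, -0.20998235046863556), (0.280376672744751, 0.21056891977787018), 82.80843353271484) 0.09212811585727088
handle rect ((0.47895073890686035, -0.19701160490512848), (0.12056176364421844, 0.041581928730010986), 89.8652572631836)
foot ((0.5604672431945801, 0.18491131067276), (0.31806668639183044, 0.16906943917274475), 0.07475709915161133) [0.5762 0.1722 0.0133]
rod pts 148
[[0.5005 0.1714 0.2399]
 [0.5032 0.1686 0.2411]
 [0.5059 0.1692 0.2384]
 [0.5096 0.1721 0.203 ]
 [0.515  0.1724 0.2025]
 [0.5206 0.1728 0.2012]
 [0.5232 0.1755 0.2021]
 [0.5286 0.1723 0.2062]
 [0.534  0.1726 0.2054]
 [0.5397 0.1733 0.2023]
 [0.5427 0.1684 0.1997]
 [0.5481 0.1741 0.1994]
 [0.5533 0.1707 0.205 ]
 [0.5562 0.1683 0.2032]
 [0.5616 0.174  0.2032]
 [0.5671 0.1684 0.2049]
 [0.5697 0.1683 0.2066]
 [0.5719 0.17   0.1771]
 [0.5725 0.1682 0.1703]
 [0.5739 0.166  0
[... 865 characters left out ...]
851456) [0.5858 0.1791 0.0139]
rod pts 337
[[0.5023 0.1735 0.2399]
 [0.5062 0.17   0.2236]
 [0.5075 0.1741 0.204 ]
 [0.5093 0.1737 0.218 ]
 [0.5198 0.1695 0.2029]
 [0.5305 0.17   0.2014]
 [0.5415 0.1731 0.2075]
 [0.5521 0.1741 0.2025]
 [0.5617 0.1702 0.2037]
 [0.5747 0.1683 0.2486]
 [0.5774 0.1739 0.2494]
 [0.5789 0.1719 0.2527]
 [0.5802 0.1673 0.2491]
 [0.5811 0.1807 0.2485]
 [0.5821 0.1791 0.214 ]
 [0.5831 0.1795 0.1571]
 [0.5837 0.1791 0.2285]
 [0.5843 0.1768 0.2265]
 [0.5851 0.1669 0.237 ]
 [0.5856 0.168  0.2305]
 [0.5859 0.1752 0.1597]
 [0.5863 0.1739 0.177 ]
 [0.5867 0.1727 0.1938]
 [0.5869 0.1756 0.166 ]
 [0.5874 0.1732 0.1254]
 [0.5878 0.1745 0.2191]]
socket [ 0.4312 -0.0154  0.0333]
```

```bash
cat >> h.py <<'E'
np.set_printoptions(precision=4,suppress=True)
def go(pos,yang=None):
    s=ctrl.sense();R=s['tcp_rot'];p=np.array(s['ee_pos'])
    a=np.degrees(np.arctan2(R[1,1],R[0,1]));print('pos',p,'y ang',a)
    if yang is None: yang=a
    c,sn=np.cos(np.radians(yang)),np.sin(np.radians(yang))
    Rt=np.array([[-sn,c,0],[c,sn,0],[0,0,-1.]])
    rv=cv2.Rodrigues(R.T@Rt)[0].ravel()
    print('turn first (deg)',np.degrees(rv),'then shift cm',Rt.T@(np.array(pos)-p)*100)
E
python3 - <<'E'
from h import *
c=ctrl.camera_info('wrist');print(np.array(c['hand_eye']),c['mtx'])
go([.58,-.19,.40],19)
E
```

```text
[[-0.0005 -0.9676 -0.2524  0.0698]
 [ 1.     -0.0003 -0.0007  0.0001]
 [ 0.0006 -0.2524  0.9676 -0.1706]
 [ 0.      0.      0.      1.    ]] [[287.9132   0.     259.6917]
 [  0.     287.9132 190.766 ]
 [  0.       0.       1.    ]]
pos [0.2536 0.5713 0.2146] y ang 66.0615304821186
turn first (deg) [ 0.0024 -0.0014 47.0615] then shift cm [-82.6039   6.0768 -18.5404]
```

Request:
move_arm(steps=[[0,0,-5,0,0,9.4],[0,0,-5,0,0,9.4],[0,0,-5,0,0,9.4],[0,0,-5,0,0,9.4],[0,0,-5,0,0,9.4],[-2.6,0.3,0,0,0,0],[-5,0.36,0,0,0,0],[-5,0.36,0,0,0,0],[-5,0.36,0,0,0,0],[-5,0.36,0,0,0,0],[-5,0.36,0,0,0,0],[-5,0.36,0,0,0,0],[-5,0.36,0,0,0,0],[-5,0.36,0,0,0,0],[-5,0.36,0,0,0,0],[-5,0.36,0,0,0,0],[-5,0.36,0,0,0,0],[-5,0.36,0,0,0,0],[-5,0.36,0,0,0,0],[-5,0.36,0,0,0,0]], grip=5)

```text
time_s: 3.6
ee_pos: [0.5407, -0.0996, 0.4633]
tcp_rot: [[-0.328, 0.945, -0.001], [0.945, 0.328, 0.0], [0.001, -0.001, -1.0]]
force: [1.0, 0.2, 0.1]
width: 0.542
gripper_force: 0.0
```

Request:
move_arm(steps=[[-5,0.36,0,0,0,0],[-5,0.36,0,0,0,0],[0,0,-1,0,0,0],[0,0,3,0,0,0],[0,0,4,0,0,0],[0,0,3,0,0,0],[0,0,3,0,0,0],[0,0,0,0,0,0],[0,0,0,0,0,0]])

```text
time_s: 4.72
ee_pos: [0.5807, -0.1894, 0.3459]
tcp_rot: [[-0.327, 0.945, 0.001], [0.945, 0.327, -0.0], [-0.001, 0.001, -1.0]]
force: [-0.3, -0.2, 0.2]
width: 0.545
gripper_force: 0.0
```

Run:
```python
from h import *
p,d,K,M=cam('wrist');np.savez('pics/w1',p=p,d=d,K=K,M=M);save('w1',p);P=cloud(d,K,M)
for q in ['spanner','spanner_eye','lid_handle']:
    for r in ctrl.place_of('wrist',q):
        print(q,round(r['score'],2),r['uv'],ray(r['uv'],.0885 if 'lid' in q else .0975,K,M))
for r in ctrl.masks_of('wrist','spanner'):
    m=r['region']; a=P[m&np.isfinite(P[...,0])]
    v,u=np.nonzero(m); q=np.array([ray(x,.1025,K,M) for x in zip(u,v)])[:,:2]
    rc=cv2.minAreaRect(q.astype(np.float32)); print(r['score'],m.sum(),rc,np.median(a,0))
    w,vv=np.linalg.eigh(np.cov(q.T)); print('pca',q.mean(0),vv[:,1],np.degrees(np.arctan2(vv[1,1],vv[0,1])))
s=ctrl.sense();print(s['ee_pos'],s['time_s'],s['qpos'])
```

```text
spanner 0.81 [271.4, 176.5] [ 0.6036 -0.2     0.0975]
spanner 0.63 [107.7, 221.2] [ 0.3881 -0.3492  0.0975]
spanner_eye 0.93 [269.7, 220.9] [ 0.6247 -0.2669  0.0975]
spanner_eye 0.61 [50.4, 212.2] [ 0.3021 -0.3634  0.0975]
lid_handle 0.55 [183.6, 141.5] [ 0.4649 -0.1944  0.0885]
0.71 1623 ((0.37938427925109863, -0.34998819231987), (0.18990501761436462, 0.042900457978248596), 8.332386016845703) [ 0.3404 -0.3995  0.0144]
pca [ 0.3795 -0.3508] [-0.9908 -0.1351] -172.23334961176514
0.67 1121 ((0.6025729179382324, -0.20408064126968384), (0.035084664821624756, 0.15923389792442322), 18.9945125579834) [ 0.6012 -0.2     0.1021]
pca [ 0.6014 -0.2011] [-0.3234  0.9463] 108.86756668200327
[ 0.581  -0.1897  0.3457] 4.975 [-18.2272  13.5706  86.1571  -0.0007  80.1813 -37.298 ]
```

View pics/w1.png

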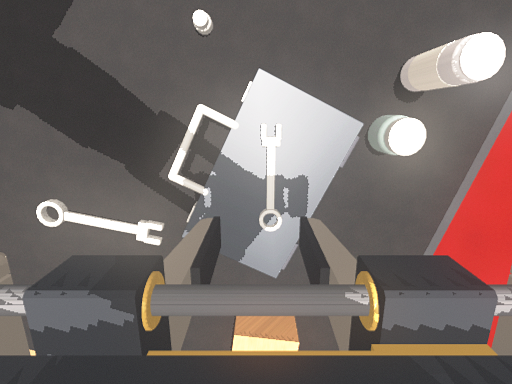

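The wrist view shows the spanner at (270,175), aligned with the tool and 159 mm long, so it is the right size. Now I go down over mid-shank.

Run:
```python
from h import *
go([.603,-.2035,.094],18.9)
```

```text
pos [ 0.581  -0.1897  0.3457] y ang 19.07099193305256
turn first (deg) [0.0721 0.0556 0.171 ] then shift cm [-2.0143  1.6377 25.1663]
```

Request:
move_arm(steps=[[-2,1.6,4,0,0,0],[0,0,5,0,0,0],[0,0,5,0,0,0],[0,0,5,0,0,0],[0,0,3,0,0,0],[0,0,1.5,0,0,0],[0,0,0.8,0,0,0],[0,0,0.5,0,0,0],[0,0,0.3,0,0,0],[0,0,0,0,0,0]])

```text
time_s: 6.22
ee_pos: [0.6026, -0.2034, 0.0941]
tcp_rot: [[-0.327, 0.945, 0.001], [0.945, 0.327, -0.0], [-0.0, 0.001, -1.0]]
force: [-0.1, -0.5, 1.0]
width: 0.545
gripper_force: 0.0
```

Request:
move_arm(steps=[[0,0,0,0,0,0],[0,0,0,0,0,0],[0,0,0,0,0,0],[0,0,0,0,0,0],[0,0,0,0,0,0],[0,0,0,0,0,0]], grip=0)

```text
time_s: 6.98
ee_pos: [0.6023, -0.2034, 0.0936]
tcp_rot: [[-0.327, 0.945, 0.0], [0.945, 0.327, -0.0], [-0.0, 0.0, -1.0]]
force: [0.2, -0.3, 0.8]
width: 0.122
gripper_force: 30.0
```

Request:
move_arm(steps=[[0,0,-2,0,0,0],[0,0,-4,0,0,0],[0,0,-5,0,0,0],[0,0,-5,0,0,0],[0,0,-5,0,0,0],[0,0,-3,0,0,0],[0,0,0,0,0,-8],[0,0,0,0,0,-9],[0,0,0,0,0,-9],[0,0,0,0,0,-9],[0,0,0,0,0,-9],[0,0,0,0,0,-9],[0,0,0,0,0,-9],[0,0,0,0,0,-9],[0,0,0,0,0,0]])

```text
time_s: 8.85
ee_pos: [0.6022, -0.2033, 0.3348]
tcp_rot: [[-1.0, -0.0, 0.001], [-0.0, 1.0, -0.0], [-0.001, -0.0, -1.0]]
force: [1.0, -0.0, -1.9]
width: 0.125
gripper_force: 30.0
```

Run:
```python
from h import *
p,d,K,M=cam('wrist');save('w2',p);P=cloud(d,K,M)
s=ctrl.sense();print(s['width'],s['gripper_force'])
z=s['ee_pos'][2]+.003
for q in ['spanner','spanner_eye']:
    for r in ctrl.place_of('wrist',q):
        X=ray(r['uv'],z,K,M);print(q,round(r['score'],2),r['uv'],X,'tool',(X-s['ee_pos'])@s['tcp_rot'])
go([.439,.172,.33],90)
```

```text
0.1262056164086422 29.999421536922455
spanner 0.83 [262.7, 226.9] [ 0.5992 -0.2018  0.3376] tool [ 0.003   0.0015 -0.003 ]
spanner_eye 0.94 [259.5, 321.4] [ 0.6682 -0.2039  0.3376] tool [-0.066  -0.0004 -0.003 ]
pos [ 0.6022 -0.2033  0.3342] y ang 89.88189363750065
turn first (deg) [-0.009   0.0266 -0.1181] then shift cm [16.3221 37.5335  0.4185]
```

View pics/w2.png

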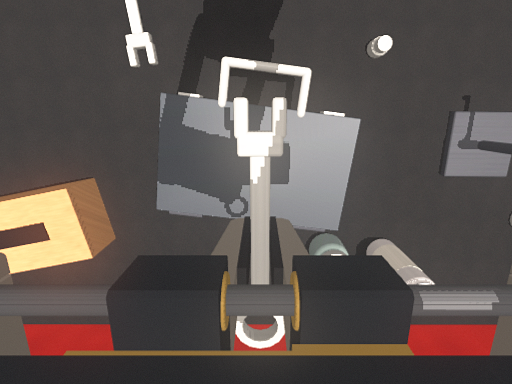

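Request:
move_arm(steps=[[1,2.5,0,0,0,0],[1.6,3.7,0,0,0,0],[1.6,3.7,0,0,0,0],[1.6,3.7,0,0,0,0],[1.6,3.7,0,0,0,0],[1.6,3.7,0,0,0,0],[1.6,3.7,0,0,0,0],[1.6,3.7,0,0,0,0],[1.6,3.7,0,0,0,0],[1.6,3.7,0,0,0,0],[1.1,1.7,0,0,0,0],[0,0,3,0,0,0],[0,0,3,0,0,0],[0,0,0,0,0,0],[0,0,0,0,0,0]])

```text
time_s: 10.88
ee_pos: [0.4375, 0.1716, 0.2748]
tcp_rot: [[-1.0, -0.0, 0.001], [-0.0, 1.0, 0.0], [-0.001, 0.0, -1.0]]
force: [0.3, 1.4, -0.2]
width: 0.123
gripper_force: 30.0
```

Run:
```python
from h import *
s=ctrl.sense();print(s['ee_pos'],s['tcp_rot'][:,0])
p,d,K,M=cam('wrist');
z=s['ee_pos'][2]+.003
for r in ctrl.place_of('wrist','spanner_eye')[:2]: print('eye',r['uv'],ray(r['uv'],z,K,M))
pt,dt,Kt,Mt=cam('top'); P=cloud(dt,Kt,Mt)
for q in ['hook_bend','spanner_eye']:
  for r in ctrl.place_of('top',q): print(q,r['score'],r['uv'],ray(r['uv'],.24,Kt,Mt),ray(r['uv'],z,Kt,Mt))
ps,ds,Ks,Ms=cam('scene')
for q in ['hook_bend','spanner_eye']:
  for r in ctrl.place_of('scene',q): print(q,r['score'],r['uv'],ray(r['uv'],.2,Ks,Ms),ray(r['uv'],z,Ks,Ms))
def crop(p,c,w=60): 
    x,y=int(c[0]),int(c[1]);return cv2.resize(p[y-w:y+w,x-w:x+w],(400,400),interpolation=cv2.INTER_CUBIC)
def pr(X,K,M): q=np.linalg.inv(M)@np.append(X,1);q=K@q[:3];return q[:2]/q[2]
X=np.array([.504,.172,.24])
print(pr(X,K,M),pr(X,Kt,Mt),pr(X,Ks,Ms))
save('w3',np.hstack([cv2.resize(p[230:380,180:340],(400,400)),crop(ps,pr(X,Ks,Ms),45)]))
```

```text
[0.4375 0.1716 0.2748] [-1.     -0.     -0.0011]
eye [256.8, 321.7] [0.5036 0.1692 0.2778]
hook_bend 0.91 [106.1, 289.3] [0.3373 0.3759 0.24  ] [0.3414 0.3637 0.2778]
hook_bend 0.65 [187.6, 228.4] [0.5022 0.1672 0.24  ] [0.5013 0.1612 0.2778]
spanner_eye 0.84 [381.5, 318.4] [ 0.2808 -0.3458  0.24  ] [ 0.2865 -0.3364  0.2778]
spanner_eye 0.7 [164.8, 162.5] [0.6774 0.2349 0.24  ] [0.6713 0.227  0.2778]
spanner_eye 0.54 [183.1, 229.2] [0.4998 0.179  0.24  ] [0.499  0.1727 0.2778]
hook_bend 0.65 [331.4, 214.1] [0.5064 0.1717 0.2   ] [0.5513 0.2021 0.2778]
hook_bend 0.59 [444.0, 204.9] [0.2863 0.3373 0.2   ] [0.3484 0.3547 0.2778]
spanner_eye 0.85 [249.1, 99.3] [ 0.3871 -0.2607  0.2   ] [ 0.4413 -0.1966  0.2778]
spanner_eye 0.7 [334.6, 192.2] [0.4525 0.1324 0.2   ] [0.5016 0.1658 0.2778]
spanner_eye 0.64 [298.5, 337.0] [0.7786 0.3332 0.2   ] [0.8022 0.351  0.2778]
spanner_eye 0.5 [206.2, 278.7] [0.8357 0.1029 0.2   ] [0.8549 0.1386 0.2778]
[260.7681 289.7373] [185.8074 227.6652] [334.0388 203.9806]
```

View pics/w3.png

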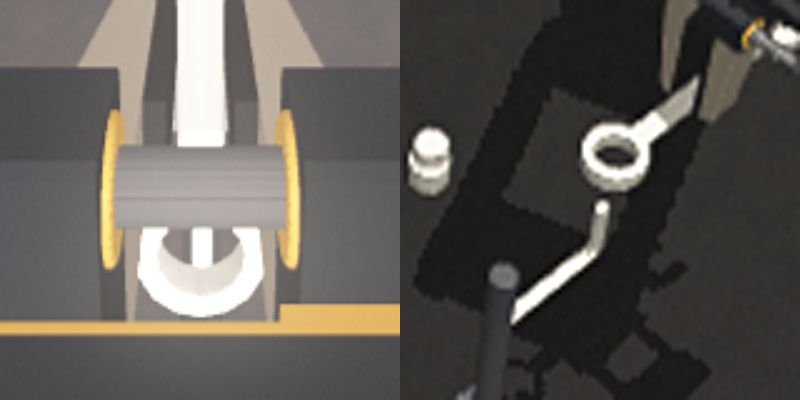

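The wrist crop shows the rod inside the ring, centred sideways. The scene crop shows the ring directly above the tip. I lower it now.

Request:
move_arm(steps=[[0,0,2,0,0,0],[0,0,1.5,0,0,0],[0,0,1.2,0,0,0],[0,0,1,0,0,0],[0,0,0.5,0,0,0],[0,0,0,0,0,0]])

```text
time_s: 12.02
ee_pos: [0.4368, 0.1715, 0.2114]
tcp_rot: [[-1.0, -0.001, -0.0], [-0.001, 1.0, -0.0], [0.0, -0.0, -1.0]]
force: [-0.2, -0.3, -0.7]
width: 0.123
gripper_force: 30.0
```

Run:
```python
from h import *
s=ctrl.sense();print(s['ee_pos'],s['force'])
p,d,K,M=cam('wrist');ps,ds,Ks,Ms=cam('scene')
save('w4',np.hstack([cv2.resize(p[230:380,180:340],(400,400)),cv2.resize(ps[159:249,289:379],(400,400),interpolation=cv2.INTER_CUBIC)]))
```

```text
[0.4368 0.1715 0.2114] [-0.1933 -0.2851 -0.7364]
```

View pics/w4.png

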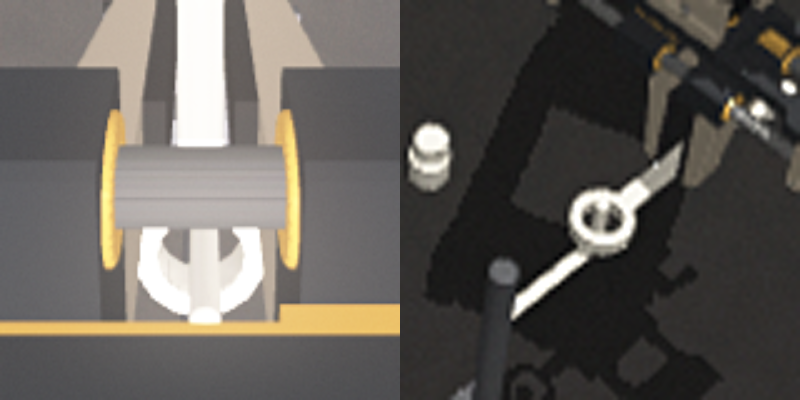

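The ring is threaded over the tip, so I release the spanner.

Request:
move_arm(steps=[[0,0,0,0,0,0],[0,0,0,0,0,0],[0,0,0,0,0,0],[0,0,0,0,0,0],[0,0,0,0,0,0],[0,0,0,0,0,0],[0,0,-2,0,0,0],[0,0,-4,0,0,0],[0,0,-4,0,0,0],[0,0,-5,0,0,0],[0,0,0,0,0,0]], grip=7)

```text
time_s: 13.5
ee_pos: [0.4386, 0.1721, 0.3653]
tcp_rot: [[-1.0, -0.001, 0.006], [-0.001, 1.0, 0.002], [-0.006, 0.002, -1.0]]
force: [0.3, 0.5, 0.5]
width: 0.764
gripper_force: 0.0
```

Run:
```python
from h import *
s=ctrl.sense();print(s['ee_pos'],s['force'],s['qpos'])
ps,ds,Ks,Ms=cam('scene'); P=cloud(ds,Ks,Ms)
m=(P[...,0]>.4)&(P[...,0]<.565)&(P[...,1]>.12)&(P[...,1]<.22)&(P[...,2]>.02)&(ps.min(2)>150)
a=P[m];print(len(a),a.min(0),a.max(0),a.mean(0))
save('s5',cv2.resize(ps[150:270,280:400],(500,500),interpolation=cv2.INTER_CUBIC))
# handle: refine with w1
f=np.load('pics/w1.npz');p,d,K,M=[f[k] for k in 'pdKM'];P=cloud(d,K,M)
m=(p.min(2)>170)&(P[...,0]>.44)&(P[...,0]<.478)&(P[...,1]<-.1)&(P[...,1]>-.28)&(P[...,2]>.075)&(P[...,2]<.11)
a=P[m];print('bar',a.mean(0),np.median(a,0),a.min(0),a.max(0)); pf=np.polyfit(a[:,1],a[:,0],1);print(pf)
f=np.load('pics/top.npz');p,d,K,M=[f[k] for k in 'pdKM'];P=cloud(d,K,M)
l=(P[...,0]>.5)&(P[...,0]<.75)&(P[...,1]<-.02)&(P[...,1]>-.4)&(P[...,2]>.088)&(P[...,2]<.096)
print(cv2.minAreaRect(P[l][:,:2].astype(np.float32)))
```

```text
[0.4386 0.1721 0.3653] [0.3008 0.5425 0.4908] [ 21.2458  -0.977  100.2413  -0.0005  80.3518 -68.8144]
3027 [0.413  0.1269 0.0498] [0.5647 0.2199 0.7619] [0.4728 0.1864 0.6636]
bar [ 0.469  -0.1999  0.0938] [ 0.4694 -0.201   0.094 ] [ 0.4561 -0.256   0.0874] [ 0.4779 -0.1347  0.097 ]
[0.0806 0.4852]
((0.5933475494384766, -0.21093708276748657), (0.28040313720703125, 0.197347953915596), 83.06172180175781)
```

View pics/s5.png

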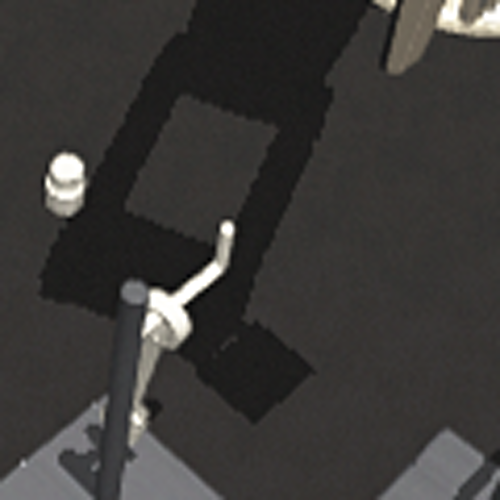

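The spanner hangs by its ring on the arm, next to the post, at ~(165,320) in the crop. The lid handle is next.

Run:
```python
from h import *
go([.4675,-.195,.23],-6.9)
```

```text
pos [0.4376 0.1717 0.3629] y ang 90.06094602158578
turn first (deg) [ 0.1948  0.072  96.9608] then shift cm [-36.0485   7.3762  13.294 ]
```

Request:
move_arm(steps=[[0,0,0,0,0,9.7],[0,0,0,0,0,9.7],[0,0,0,0,0,9.7],[0,0,0,0,0,9.7],[0,0,0,0,0,9.7],[0,0,0,0,0,9.7],[0,0,0,0,0,9.7],[0,0,0,0,0,9.7],[0,0,0,0,0,9.7],[0,0,0,0,0,9.7],[-5,1,0,0,0,0],[-5,1,0,0,0,0],[-5,1,0,0,0,0],[-5,1,0,0,0,0],[-5,1,0,0,0,0],[-5,1,2,0,0,0],[-4,1,4,0,0,0],[-2,0.4,4,0,0,0],[0,0,3,0,0,0],[0,0,0,0,0,0]], grip=4)

```text
time_s: 16.05
ee_pos: [0.4644, -0.1941, 0.2282]
tcp_rot: [[0.121, 0.993, -0.006], [0.993, -0.121, 0.003], [0.002, -0.007, -1.0]]
force: [-0.2, -0.1, 0.3]
width: 0.435
gripper_force: 0.0
```

Run:
```python
from h import *
s=ctrl.sense()
p,d,K,M=cam('wrist');save('w6',p);P=cloud(d,K,M)
for r in ctrl.place_of('wrist','lid_handle'): print(r['score'],r['uv'],ray(r['uv'],.0885,K,M))
m=(p.min(2)>140)&(P[...,0]>.43)&(P[...,0]<.52)&(P[...,1]<-.1)&(P[...,1]>-.29)&(P[...,2]>.07)&(P[...,2]<.11)
a=P[m];R=s['tcp_rot'];t=(a-s['ee_pos'])@R
print('tool coords',t.min(0),t.max(0))
for lo in np.arange(-.05,.05,.01):
    k=(t[:,0]>lo)&(t[:,0]<lo+.01)
    if k.any(): print(round(lo,2),k.sum(),t[k,1].min(),t[k,1].max(),np.median(a[k,2]))
go([.4675,-.195,.0695],-6.9)
# spanner check
ps,ds,Ks,Ms=cam('scene'); P=cloud(ds,Ks,Ms)
for q in ['spanner_eye','spanner']:
  for r in ctrl.place_of('scene',q):
    u=np.round(r['uv']).astype(int); print(q,r['score'],r['uv'],P[u[1],u[0]],ray(r['uv'],.193,Ks,Ms))
```

```text
0.82 [261.5, 183.4] [ 0.4661 -0.1962  0.0885]
tool coords [-0.0616  0.0001  0.1311] [0.0601 0.0623 0.1427]
-0.05 117 6.987102653501817e-05 0.062349115292866394 0.09322045858804806
-0.04 84 7.92145381663153e-05 0.010221029705948723 0.0940926967720393
-0.03 86 8.938715254734347e-05 0.010165195794017898 0.0941528495032487
-0.02 86 0.00010177892148055384 0.010114846472368563 0.0942061806323724
-0.01 105 0.00011069988937880051 0.057418475132771415 0.0940003609019826
0.0 98 0.00012235382496959314 0.055879609743219115 0.09383937147045684
0.01 99 0.00012752643964290347 0.0551478566932276 0.09405546286947547
0.02 100 0.0001410299534380087 0.01093009412485018 0.09385217028482404
0.03 106 0.00015441503883326517 0.010858928109678128 0.09413552914472109
0.04 184 0.0001614918816075178 0.05017256598113066 0.09318097853825114
pos [ 0.4667 -0.1946  0.2315] y ang -6.928062256656414
turn first (deg) [-0.0547 -0.0177 -0.0281] then shift cm [-0.0298  0.0858 16.2035]
spanner_eye 0.6 [247.8, 98.1] [ 0.4485 -0.1925  0.2897] [ 0.3816 -0.2729  0.193 ]
spanner_eye 0.56 [298.6, 333.7] [0.7118 0.2833 0.001 ] [0.7714 0.3268 0.193 ]
spanner 0.69 [231.8, 115.2] [ 0.5001 -0.1993  0.2574] [ 0.4611 -0.2512  0.193 ]
spanner 0.68 [276.6, 363.6] [0.8059 0.3035 0.0165] [0.8472 0.3409 0.193 ]
spanner 0.5 [315.3, 239.4] [0.5539 0.1702 0.1363] [0.5824 0.1923 0.193 ]
```

View pics/w6.png

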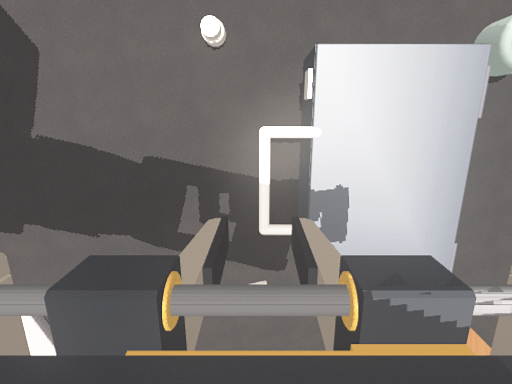

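The handle bar is at (265,180), running parallel to the pads' faces and centred in the image. I go down and grip it.

Request:
move_arm(steps=[[0,0.15,3,0,0,0],[0,0,5,0,0,0],[0,0,4,0,0,0],[0,0,2,0,0,0],[0,0,1.5,0,0,0],[0,0,0.6,0,0,0],[0,0,0,0,0,0]])

```text
time_s: 17.18
ee_pos: [0.4687, -0.1951, 0.071]
tcp_rot: [[0.121, 0.993, 0.001], [0.993, -0.121, -0.0], [-0.0, 0.001, -1.0]]
force: [0.4, -0.5, 0.4]
width: 0.438
gripper_force: 0.0
```

Request:
move_arm(steps=[[0,0,0,0,0,0],[0,0,0,0,0,0],[0,0,0,0,0,0],[0,0,0,0,0,0],[0,0,0,0,0,0],[0,0,0,0,0,0]], grip=0)

```text
time_s: 17.92
ee_pos: [0.4678, -0.195, 0.0709]
tcp_rot: [[0.121, 0.993, -0.001], [0.993, -0.121, 0.0], [-0.0, -0.001, -1.0]]
force: [-2.5, 0.7, 5.5]
width: 0.121
gripper_force: 30.0
```

Run:
```python
from h import *
s=ctrl.sense();R0=np.array(s['tcp_rot']);p0=np.array(s['ee_pos']);print(p0,s['force'],s['width'])
bar0=p0-.019*R0[:,2]; ly=R0[:,0]; lx=R0[:,1]*1.0
lx[2]=0;lx/=np.linalg.norm(lx);ly=np.cross([0,0,1],lx)
bar0[2]=.0885
hinge=bar0+.22*lx; print('hinge',hinge)
def pose(k,N):
    ph=np.radians(45*k/N);t=np.radians(-30*k/N)
    bar=hinge-.22*np.cos(ph)*lx+np.array([0,0,.22*np.sin(ph)])
    R=R0@cv2.Rodrigues(np.array([t,0,0]))[0]
    off=p0-bar0 # in tool frame const
    return bar+R@(R0.T@off),R
N=20
for k in range(N):
    a,Ra=pose(k,N);b,Rb=pose(k+1,N)
    print(np.round(Ra.T@(b-a)*100,2),np.round(np.degrees(cv2.Rodrigues(Ra.T@Rb)[0].ravel()),2))
```

```text
[ 0.4678 -0.195   0.0709] [-2.4548  0.6718  5.5238] 0.1214452522859653
hinge [ 0.6862 -0.2216  0.0885]
[-0.    0.06 -0.86] [-1.5 -0.  -0. ]
[-0.    0.12 -0.86] [-1.5  0.  -0. ]
[-0.    0.17 -0.85] [-1.5 -0.   0. ]
[-0.    0.23 -0.84] [-1.5 -0.   0. ]
[-0.    0.29 -0.83] [-1.5  0.  -0. ]
[-0.    0.34 -0.81] [-1.5 -0.   0. ]
[-0.    0.39 -0.79] [-1.5  0.   0. ]
[-0.    0.44 -0.77] [-1.5 -0.  -0. ]
[-0.    0.49 -0.74] [-1.5  0.   0. ]
[-0.    0.54 -0.71] [-1.5 -0.   0. ]
[-0.    0.58 -0.68] [-1.5  0.  -0. ]
[-0.    0.63 -0.64] [-1.5  0.   0. ]
[-0.    0.67 -0.6 ] [-1.5 -0.  -0. ]
[-0.    0.71 -0.56] [-1.5 -0.   0. ]
[-0.    0.74 -0.51] [-1.5  0.   0. ]
[-0.    0.77 -0.47] [-1.5 -0.  -0. ]
[-0.    0.8  -0.42] [-1.5  0.  -0. ]
[-0.    0.83 -0.37] [-1.5  0.   0. ]
[-0.    0.85 -0.32] [-1.5 -0.   0. ]
[-0.    0.87 -0.26] [-1.5 -0.  -0. ]
```

Request:
move_arm(steps=[[0,0.06,-0.86,-1.5,0,0],[0,0.12,-0.86,-1.5,0,0],[0,0.17,-0.85,-1.5,0,0],[0,0.23,-0.84,-1.5,0,0],[0,0.29,-0.83,-1.5,0,0],[0,0.34,-0.81,-1.5,0,0],[0,0.39,-0.79,-1.5,0,0],[0,0.44,-0.77,-1.5,0,0],[0,0.49,-0.74,-1.5,0,0],[0,0.54,-0.71,-1.5,0,0]])

```text
time_s: 19.18
ee_pos: [0.4877, -0.1973, 0.1551]
tcp_rot: [[0.12, 0.959, 0.255], [0.993, -0.116, -0.031], [0.0, 0.257, -0.966]]
force: [-9.5, -3.6, -1.1]
width: 0.12
gripper_force: 30.0
```

Request:
move_arm(steps=[[0,0.58,-0.68,-1.5,0,0],[0,0.63,-0.64,-1.5,0,0],[0,0.67,-0.6,-1.5,0,0],[0,0.71,-0.56,-1.5,0,0],[0,0.74,-0.51,-1.5,0,0],[0,0.77,-0.47,-1.5,0,0],[0,0.8,-0.42,-1.5,0,0],[0,0.83,-0.37,-1.5,0,0],[0,0.85,-0.32,-1.5,0,0],[0,0.87,-0.26,-1.5,0,0],[0,0,0,0,0,0],[0,0,0,0,0,0],[0,0,0,0,0,0],[0,0,0,0,0,0]])

```text
time_s: 20.92
ee_pos: [0.5405, -0.2038, 0.2289]
tcp_rot: [[0.121, 0.86, 0.496], [0.993, -0.104, -0.061], [-0.0, 0.5, -0.866]]
force: [-9.1, -1.4, 4.4]
width: 0.12
gripper_force: 30.0
```

Run:
```python
from h import *
s=ctrl.sense();R=s['tcp_rot'];bar=s['ee_pos']-.0184*R[:,2]
print(s['ee_pos'],s['force'],s['width'],s['gripper_force'],s['qvel'])
print('bar',bar,'lid deg by z',np.degrees(np.arcsin((bar[2]-.0885)/.22)),'by x',np.degrees(np.arccos(((np.array([.6862,-.2216])-bar[:2])@[.9927,-.1208])/.22)))
ps,ds,Ks,Ms=cam('scene');P=cloud(ds,Ks,Ms)
for q in ['spanner_eye','spanner']:
  for r in ctrl.place_of('scene',q):
    u=np.round(r['uv']).astype(int); print(q,r['score'],r['uv'],P[u[1],u[0]])
# lid plane from scene
m=(P[...,0]>.55)&(P[...,0]<.68)&(P[...,1]<-.09)&(P[...,1]>-.13)&(P[...,2]>.1)&(P[...,2]<.3)
a=P[m];
if len(a)>20: print('lid slope',len(a),np.degrees(np.arctan(np.polyfit(a[:,0],a[:,2],1)[0])))
save('s7',np.hstack([cv2.resize(ps[60:360,100:400],(400,400)),cv2.resize(ps[180:260,285:365],(400,400),interpolation=cv2.INTER_CUBIC)]))
```

```text
[ 0.5405 -0.2038  0.2289] [-9.0761 -1.3735  4.3906] 0.11951051637320503 30.002481043338776 [-0.121   0.0092  0.0941  0.002   0.067  -0.0066]
bar [ 0.5313 -0.2027  0.2448] lid deg by z 45.28393567949557 by x 44.83306570894466
spanner_eye 0.56 [246.9, 100.7] [ 0.4761 -0.164   0.3161]
spanner_eye 0.55 [298.3, 335.3] [ 0.7147  0.2829 -0.0012]
spanner_eye 0.48 [315.6, 224.8] [0.5588 0.1704 0.2052]
spanner 0.95 [274.0, 363.8] [0.8098 0.2976 0.0111]
spanner 0.74 [317.9, 244.8] [0.4953 0.14   0.003 ]
spanner 0.42 [234.7, 115.5] [ 0.3374 -0.3958  0.0017]
lid slope 615 -44.4160080624707
```

View pics/s7.png

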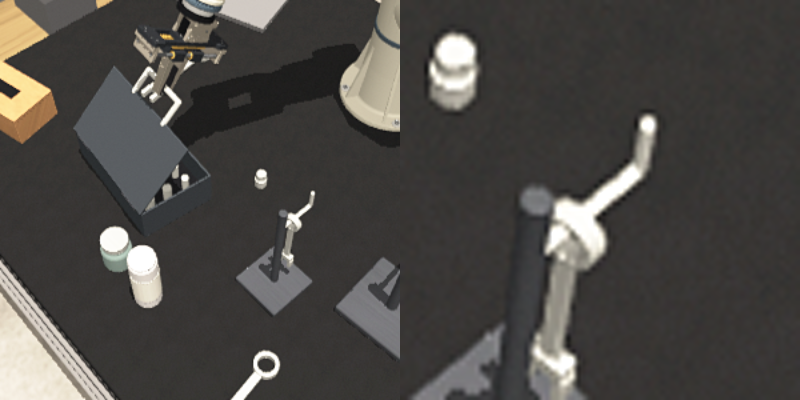

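The scene shows the lid at about 45° with the handle gripped. The spanner hangs upright on the small hook, and the bystanders are where they were.

```bash
python3 -c "
from station import ctrl
print(ctrl.job_done())"
```

```text
the job is handed in; nothing more can be done
None
```

The spanner is hanging by its ring on the small stand's hook and the gripper is holding the lid still at about 45° (44.4–45.3° measured); the job is handed in, with no verdict returned.

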